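Show the sample label

ROBOT

A 7-joint arm with a two-finger parallel gripper is mounted at the origin on a cart in front of the work surface, level with it; the furniture and walls round the work are solid. World frame = base frame: x ahead of the robot, y to its left, z up, the work surface at z = 0. Lengths are in m, angles in rad, forces in N, time in s.
With the tool pointing down it reaches from about 0.425 to 0.875 m from the base axis. Payload 8.4 kg.
Tool frame: the origin (TCP) lies at the very end of the fingers, on their centre line; the grasp point (between the pads) lies 19 mm behind it; z points along the fingers, y is the direction in which the jaws open and shut (so a half turn about z gives the same grasp; the last joint's range is limited). The gripper opens to 85 mm and grips with 20 to 120 N. Pads are 22 mm wide; open, the fingers measure 114 mm over their backs; the gripper's body (76 mm by 85 mm) begins 54 mm behind the grasp point. The pads swing forward as they close: fully open they stand 13 mm farther back than shut.
Start: joints at [-1.434, 0.333, 0.04, 1.465, -0.013, 1.343, -0.059], TCP at [0.152, 0.632, 0.231] pointing down, gripper open.
Joint ranges: [-2.58, 2.58], [-0.38, 2.09], [-1.3, 1.39], [0.25, 2.4], [-1.5, 4.64], [0.08, 2.09], [-2.65, 2.65]. Speed limits (rad/s): [2.22, 2.22, 2.79, 2.79, 3.14, 3.14, 3.14].

INTERFACE

Orientations are given as a rotation vector (axis times angle).
In Python, from rig import bot gives the robot as it stands. The module is installed in compiled form; this text tells all that it offers. Calls block until the motion is done:
- bot.move_ptp(position, orientation): joint-space move of the TCP to a pose.
- bot.move_straight(position, ori=None, speed=0.15): straight line of the TCP; ori=None keeps the orientation; speed is the mean speed in m/s.
- bot.goto_joints(angles): joint-space move.
- bot.set_gripper(opening, strength=None): opening from 0.0 (shut) to 1.0 (fully open); strength is the grip in N (None keeps the last); returns when the fingers have stopped.
- bot.hold(seconds).
- bot.ik(position, orientation): joint angles nearest the present ones, or None.
- bot.read_state(): the state.
- bot.snapshot(name): name is "scene" or "top" or "wrist"; returns a dict with "frame" (420x560x3 uint8, blue, green, red), "depth" (420x560 float32, m along the optical axis (not along the pixel's ray), 0 where there is no reading), "fx", "fy", "cx", "cy" (pixels), "T" (4x4, takes a point from camera to world coordinates); the wrist camera has in their place "tool_from_camera" (4x4, takes a point from camera to tool coordinates, whose origin is the TCP and whose axes are the flange's). Camera axes: x right, y down, z forward; pixel columns grow to the right and rows downward; lengths in m; the calibration is good to about 2 mm. A picture is of the moment at which its call begins: read the wrist's pose just before it.
A pose or a line that the arm cannot do raises bot.PlanningError and nothing moves.
- bot.job_done(): hands the job in, once; it reports no verdict.
Trained networks look in a picture, given as the dict that the camera call returned (one of the last four; its "shot" number tells which), for a name from the list of things; names that differ only in an ending like _2 or _b are one class to them, and where a whole thing is asked for, a point or a joint stands for the part that bears it (a point fixed in the world has none). Each returns a list of dicts, best first, with "score" (0 to 1); they miss things now and then, are a little off and sometimes report something else, mostly with a low value. They report only what shows in the picture. A call takes as long as a camera call.
- bot.search_frame(picture, thing): "location" ([x, y, z] in m, in world coordinates, good to about 4 mm: the middle of the surface that is visible of it).
The state is a dict: "clock": time; "joint_pos": joint angles; "qvel": joint speeds; "joint_torque": joint torques, N m; "tool_pos": TCP position; "orientation": TCP orientation; "contact_force": force on the tool from outside, world axes, zero at the start; "wrist_torque": the same for the moment, N m; "opening": opening from 0.0 (shut) to 1.0 (fully open).
Only numpy, scipy, OpenCV 4.12 (cv2) and the standard library are available. Lean on these libraries where they do the work, as an engineer would, in place of code of your own. Each camera call takes 0.05 s, during which the arm holds its last target.

TASK

One of the two sample slides in the wooden rack has a frosted end, marked by a small notch cut from its top corner. Draw that slide out by its clear end and finish while holding it still over the white tile, at least 100 and at most 250 mm up: the middle of the frosted end above the black ring, the slide's long edges level, and the face with the label turned upward, tipped about 45 degrees back from upright or flatter. Leave the plain slide standing in the rack.

Things in the scene. Friction and masses are not known exactly. Their poses are not given: they have to be found in the camera images.
- slide: Sample slide: rigid plate 120 (x) x 8 (y) x 60 (z) mm, about 70 g, on edge in a slot, z up. Origin: its centre. Last 40 mm at +x frosted white, the rest clear blue-green. +y: normal of the label face (white patch with dark and red bars on the frosted end). 14 mm square notch in the +x +z corner, on top at the start: facing the label, the notch is at the upper left.
- label (a point): Middle of the frosted end on the label face of the slide (x = +40, y = +4, z = 0 mm in the slide's frame).
- plain_slide: The other slide: same tint, size and frame, clear all over, square corners, no label. It stays in its slot.
- rack: Fixed wooden block 150 (x) x 130 (y) x 24 (z) mm, origin at the centre of its underside, any yaw. Two slots along x at y = +32.5 and -32.5 mm, 18 mm deep, about 1 mm free on each side of a slide; a slide in it has its bottom edge 6 mm and top edge 66 mm above the table. Either slide may be in either slot.
- ring (a point): Centre of the black ring (64 mm outer diameter) on the fixed white tile (100 x 100 x 8 mm, lying on the table), on the tile's top face, z = 8 mm.

How it is judged:
On the way:
1. the slide is held clear of the rack (contact force between the fingers and slide above 1 N and height (world z) of slide above 0.085 m), for 0.1 s.
At the end, for the whole second after the job is handed in: Slide held still by its clear part, off the tile; frosted end's middle within 32 mm of the ring's centre seen from above, 90 to 270 mm above the table; long edges level within 10 deg; label normal at most 55 deg from vertical; plain slide still upright in its slot (contact force between the fingers and slide above 1 N and x of the grasp point in the frame of slide below 0.02 m and horizontal distance between label and ring below 0.032 m and height (world z) of label between 0.09 and 0.27 m and angle between slide's own y axis and vertical below 0.96 rad and angle between slide's own x axis and vertical between 1.4 and 1.74 rad and linear speed of slide below 0.03 m/s and contact force between slide and tile below 0.1 N and horizontal distance between plain_slide and rack below 0.04 m and angle between plain_slide's own z axis and vertical below 0.2 rad and height (world z) of plain_slide below 0.042 m); the arm keeps its last pose, push and grip.
It fails at once if the plain slide is pulled from its slot or displaced (distance of plain_slide from where it was at the start of the episode above 0.015 m).
It also fails if it takes over 29 s, if anything falls off the work surface, if the arm or the gripper's body presses on something with over 40 N, if the wrist force passes 120 N, or if a joint passes its speed limit or range.

## Working session

There is one attempt and no reset: what is moved stays moved. The work goes in short steps, each a Python script; the robot and the scene stay as the last script left them, time stands still between calls to the robot, and variables do not carry over. Pictures are saved under pics/ and viewed, and the job is handed in when it is done.

```bash
mkdir -p pics; ls; python3 - <<'E'
from rig import bot
import cv2,numpy as np,pickle
s=bot.read_state();print(s)
for n in ["scene","top"]:
    p=bot.snapshot(n);cv2.imwrite(f"pics/{n}0.png",p["frame"]);pickle.dump(p,open(f"{n}0.pkl","wb"))
    print(n,p["fx"],p["cx"],p["cy"],p["T"].round(3).tolist())
    for t in ["slide","plain_slide","label","rack","ring"]:
        try: print(t,[(np.round(d["location"],4).tolist(),round(d["score"],2)) for d in bot.search_frame(p,t)])
        except Exception as e: print(t,e)
E
```

```text
pics
{'clock': 0.0, 'joint_pos': array([-1.43420859,  0.33393103,  0.03989764,  1.46629175, -0.01340422,
        1.34331904, -0.05850389]), 'qvel': array([ 1.02336231e-04, -6.01780916e-04, -4.08066799e-05,  3.37274077e-05,
       -1.03627940e-03,  8.41000904e-04, -1.63620228e-03]), 'joint_torque': array([-2.12883253e-05, -6.58544111e+01,  1.36537448e+00, -4.05558085e+01,
        1.67362299e-02,  1.26012720e-02, -3.94428878e-05]), 'tool_pos': array([0.15177732, 0.63154482, 0.23039858]), 'orientation': array([-3.69577587e-01, -3.11969665e+00,  2.64043753e-03]), 'contact_force': array([ 0.39521336,  0.17009261, -0.00329632]), 'wrist_torque': array([-0.07874073, -0.00050217,  0.04473839]), 'opening': 0.9990387493010146}
scene 541.9360624024335 272.8343746359076 208.80284728341402 [[0.699, -0.535, 0.475, -0.04], [-0.715, -0.538, 0.446, -0.564], [0.017, -0.651, -0.759, 0.961], [0.0, 0.0, 0.0, 1.0]]
slide [([0.5413, 0.1931, 0.0485], 0.79)]
plain_slide [([0.5239, 0.1301, 0.0506], 0.56)]
label [([0.5363, 0.1939, 0.0484], 0.58)]
rack [([0.5044, 0.1252, 0.0216], 0.98)]
ring [([0.4463, -0.1707, 0.011], 0.8)]
top 546.4386923692662 281.85272644891586 215.4930957388282 [[-0.018, -0.992, 0.125, 0.358], [-1.0, 0.017, -0.015, -0.024], [0.012, -0.126, -0.992, 1.262], [0.0, 0.0, 0.0, 1.0]]
slide [([0.5358, 0.194, 0.0577], 0.81)]
plain_slide [([0.5227, 0.1299, 0.067], 0.67)]
label [([0.5392, 0.1964, 0.0612], 0.64)]
rack [([0.5299, 0.1628, 0.026], 0.61), ([0.5389, 0.1927, 0.0578], 0.26)]
ring [([0.4517, -0.1727, 0.0077], 0.72)]
```

View pics/scene0.png

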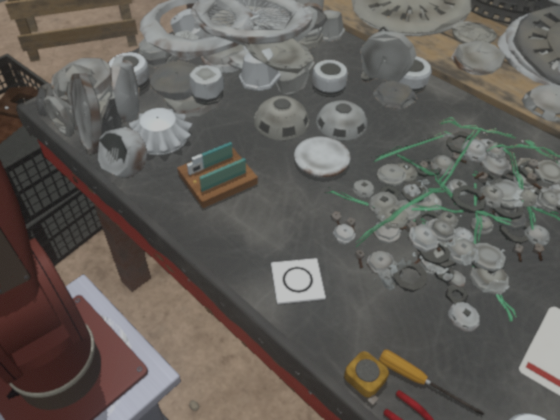

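View pics/top0.png

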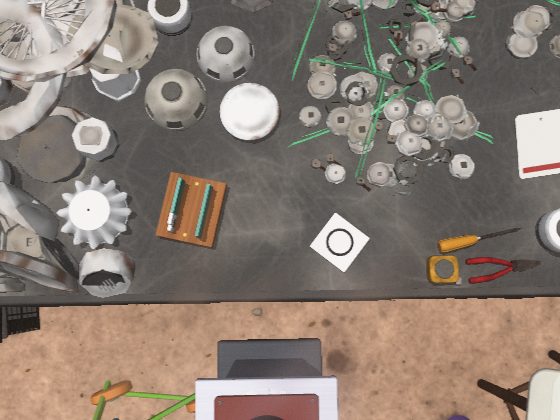

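```bash
python3 - <<'E'
import cv2,pickle,numpy as np
a=pickle.load(open("scene0.pkl","rb"))["frame"][135:210,165:270]
b=pickle.load(open("top0.pkl","rb"))["frame"][165:255,145:240]
a=cv2.resize(a,None,fx=4,fy=4,interpolation=cv2.INTER_CUBIC);b=cv2.resize(b,(380,360),interpolation=cv2.INTER_CUBIC)
c=np.zeros((360,800,3),np.uint8);c[:300,:420]=a;c[:,420:]=b;cv2.imwrite("pics/crop0.png",c)
E
```

```text
(no output)
```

View pics/crop0.png

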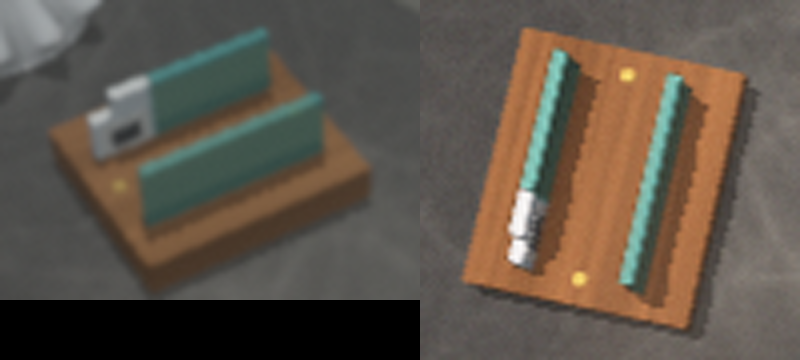

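```bash
cat > h.py <<'E'
import numpy as np,cv2,pickle
def cloud(p):
    d=p["depth"];v,u=np.mgrid[:d.shape[0],:d.shape[1]]
    c=np.stack([(u-p["cx"])/p["fx"]*d,(v-p["cy"])/p["fy"]*d,d],-1)
    return c@p["T"][:3,:3].T+p["T"][:3,3]
E
python3 - <<'E'
from h import *
for n in ["top","scene"]:
    p=pickle.load(open(n+"0.pkl","rb"));P=cloud(p);ok=p["depth"]>0
    m=ok&(P[...,0]>.42)&(P[...,0]<.62)&(P[...,1]>.05)&(P[...,1]<.26)
    z=P[...,2]
    print(n,m.sum(),np.histogram(z[m],bins=np.arange(-.01,.09,.01)))
    s=m&(z>.055)&(z<.08)
    k,l,st,c=cv2.connectedComponentsWithStats(s.astype(np.uint8))
    for i in range(1,k):
        if st[i,4]<15: continue
        q=P[l==i]; (cx,cy),(w,h),a=cv2.minAreaRect((q[:,:2]*1000).astype(np.float32))
        print(" slide",st[i,4],cx,cy,w,h,a,"zmax",np.percentile(q[:,2],[50,95]), "mean",q.mean(0))
    r=m&(z>.018)&(z<.03); q=P[r]
    print(" rack",cv2.minAreaRect((q[:,:2]*1000).astype(np.float32)))
    # ring: dark pixels on tile
    f=p["frame"].astype(int)
    t=ok&(abs(P[...,0]-.45)<.08)&(abs(P[...,1]+.17)<.08)
    w=t&(f.min(-1)>150)
    k,l,st,c=cv2.connectedComponentsWithStats(w.astype(np.uint8));
    q=P[w];hull=cv2.convexHull((q[:,:2]*1000).astype(np.float32))
    print(" tile",cv2.minAreaRect(hull),np.median(q[:,2]))
E
```

```text
top 7721 (array([1817, 2138,  191, 2860,  115,   82,  104,  384,   29]), array([-0.01,  0.  ,  0.01,  0.02,  0.03,  0.04,  0.05,  0.06,  0.07,
        0.08]))
 slide 224 547.2183227539062 196.11895751953125 9.501517295837402 106.26554107666016 77.4001235961914 zmax [0.06553267 0.06969326] mean [0.54728369 0.1954942  0.06496233]
 slide 234 525.6533813476562 134.6080322265625 8.928326606750488 118.90777587890625 76.81349182128906 zmax [0.06582946 0.07069612] mean [0.52572887 0.13400734 0.06546819]
 rack ((534.21826171875, 166.62567138671875), (131.79542541503906, 150.77540588378906), 76.92945098876953)
 tile ((454.2115478515625, -174.49148559570312), (101.43461608886719, 101.54533386230469), 51.7491455078125) 0.007980842832031931
scene 7047 (array([1096, 1429,  232, 1421,  274,  270,  282,  380,    2]), array([-0.01,  0.  ,  0.01,  0.02,  0.03,  0.04,  0.05,  0.06,  0.07,
        0.08]))
 slide 230 547.7083129882812 194.66510009765625 13.711991310119629 106.10990905761719 77.1451416015625 zmax [0.06363253 0.06775552] mean [0.54734299 0.19319786 0.06281808]
 slide 278 525.9077758789062 132.0921630859375 14.966266632080078 121.27762603759766 77.46480560302734 zmax [0.06388143 0.06807911] mean [0.52560649 0.13134274 0.06303475]
 rack ((533.980224609375, 163.93563842773438), (136.3639373779297, 151.50039672851562), 76.67001342773438)
 tile ((454.4936828613281, -175.74154663085938), (101.59339141845703, 100.91000366210938), 51.644039154052734) 0.008110073339033352
```

```bash
cat >> h.py <<'E'
from scipy.spatial.transform import Rotation as Ro
th=np.radians(13.0)
sx=np.array([-np.cos(th),np.sin(th),0]);sz=np.array([0,0,1.]);sy=np.cross(sz,sx)
Rs0=np.stack([sx,sy,sz],1); c0=np.array([.5405,.1967,.036])
G=-.028 # grasp x in slide
ring=np.array([.4543,-.1748,.008])
def tool0(flip):
    x=sx*flip; z=-sz; return np.stack([x,np.cross(z,x),z],1)
def rv(R): return Ro.from_matrix(R).as_rotvec()
TZ=.034
g0=np.array([*(c0+G*sx)[:2],TZ])
def slide_final(az,tilt):
    h=np.array([np.cos(az),np.sin(az),0])
    z=-h*np.sin(tilt)+sz*np.cos(tilt); y=h*np.cos(tilt)+sz*np.sin(tilt)
    return np.stack([np.cross(y,z),y,z],1)
def final(az,tilt,flip,zl=.17):
    Rf=slide_final(az,tilt)
    lab=np.array([ring[0],ring[1],zl])
    tcp_s=Rs0.T@(g0-c0)          # tcp in slide frame
    p=lab+Rf@(tcp_s-np.array([.04,.004,0]))
    return p,Rf@Rs0.T@tool0(flip)
E
python3 - <<'E'
from h import *
from rig import bot
for fl in (1,-1):
    print(fl,bot.ik(g0,rv(tool0(fl))),bot.ik(g0+[0,0,.1],rv(tool0(fl))))
    for t in (45,50,60):
        for az in range(-180,180,20):
            p,R=final(np.radians(az),np.radians(t),fl)
            q=bot.ik(p,rv(R))
            if q is not None: print(fl,t,az,p.round(3),np.round(q,2))
print(bot.read_state()["clock"])
E
```

```text
1 [-0.77197687  0.43790126  0.46201056  1.81558064 -0.23580688  0.94252491
  1.13588138] [-0.80810402  0.32125858  0.49841974  1.73504398 -0.16787003  1.12767945
  1.08501884]
1 45 -180 [ 0.456 -0.243  0.166] [-0.33  0.91  1.05  1.39 -0.26  1.87  0.77]
1 45 -160 [ 0.479 -0.238  0.166] [-0.45  0.84  0.98  1.44 -0.09  1.73  0.9 ]
1 45 -140 [ 0.499 -0.226  0.166] [-0.55  0.71  0.85  1.55  0.12  1.56  0.96]
1 45 -120 [ 0.514 -0.208  0.166] [-0.62  0.54  0.71  1.7   0.35  1.41  0.99]
1 45 -100 [ 0.522 -0.185  0.166] [-0.7   0.37  0.6   1.88  0.57  1.26  1.03]
1 45 -80 [ 0.521 -0.162  0.166] [-0.77  0.18  0.54  2.07  0.79  1.12  1.08]
1 45 -60 [ 0.512 -0.14   0.166] [-0.84 -0.04  0.52  2.27  0.99  1.    1.16]
1 45 40 [ 0.41  -0.124  0.166] [-0.19 -0.25  0.94  2.35 -0.73  0.96 -1.26]
1 45 60 [ 0.395 -0.142  0.166] [-0.28  0.22  1.23  2.16 -0.89  1.45 -0.73]
1 45 80 [ 0.387 -0.164  0.166] [-0.16  0.56  1.22  1.96 -0.9   1.79 -0.36]
1 45 100 [ 0.388 -0.188  0.166] [-0.12  0.76  1.21  1.77 -0.83  1.96 -0.07]
1 45 120 [ 0.396 -0.21   0.166] [-0.08  0.79  1.07  1.6  -0.66  1.98  0.1 ]
1 45 140 [
[... 4763 characters left out ...]
.95]
-1 60 -120 [ 0.513 -0.209  0.166] [-0.93  1.01  1.2   1.66  0.07  1.39 -1.88]
-1 60 -100 [ 0.521 -0.186  0.166] [-0.82  0.54  0.67  1.87  0.66  1.32 -2.24]
-1 60 -80 [ 0.521 -0.163  0.166] [-0.73  0.31  0.37  2.1   0.98  1.25 -2.34]
-1 60 -60 [ 0.513 -0.141  0.166] [ 0.37  0.2  -0.87  2.3   1.34  1.27 -2.38]
-1 60 40 [ 0.41  -0.123  0.166] [ 0.93  0.08  0.04  2.36 -1.15  1.24  2.4 ]
-1 60 60 [ 0.395 -0.141  0.166] [ 1.09  0.28 -0.15  2.11 -0.89  1.42  2.44]
-1 60 80 [ 0.387 -0.163  0.166] [ 1.01  0.45 -0.15  1.87 -0.68  1.62  2.5 ]
-1 60 100 [ 0.387 -0.187  0.166] [ 1.03  0.61 -0.34  1.63 -0.44  1.77  2.51]
-1 60 120 [ 0.396 -0.209  0.166] [ 1.12  0.82 -0.72  1.42 -0.1   1.93  2.44]
0.6
```

```bash
python3 - <<'E'
from h import *
from rig import bot
bot.set_gripper(0.5,30)
bot.move_ptp(g0+[0,0,.11],rv(tool0(1)))
s=bot.read_state();print(s["clock"],s["tool_pos"],s["orientation"],rv(tool0(1)),s["opening"])
p=bot.snapshot("wrist");T=np.eye(4);T[:3,:3]=Ro.from_rotvec(s["orientation"]).as_matrix();T[:3,3]=s["tool_pos"]
p["T"]=T@p["tool_from_camera"];P=cloud(p);ok=p["depth"]>0
cv2.imwrite("pics/w1.png",p["frame"]);pickle.dump(p,open("w1.pkl","wb"))
z=P[...,2];m=ok&(P[...,0]>.42)&(P[...,0]<.64)&(P[...,1]>.05)&(P[...,1]<.26)&(z>.058)&(z<.075)
k,l,st,c=cv2.connectedComponentsWithStats(m.astype(np.uint8))
for i in range(1,k):
    if st[i,4]<40: continue
    q=P[l==i];print(st[i],cv2.minAreaRect((q[:,:2]*1000).astype(np.float32)),np.median(q,0), np.linalg.svd(q[:,:2]-q[:,:2].mean(0),full_matrices=False)[2][0])
    d=(q-c0);print("  along",np.percentile(d@sx,[1,50,99]),"across",np.percentile(d@sy,[1,50,99]))
E
```

```text
3.2833 [0.56745962 0.19179213 0.14401246] [-3.52711094e-01 -3.12157539e+00 -6.60692744e-04] [ 0.35563838  3.12139804 -0.        ] 0.5013902214772088
[ 150   65   32  198 3241] ((526.2601318359375, 134.50547790527344), (8.799777030944824, 119.75643920898438), 77.13737487792969) [0.51956607 0.13677887 0.06550614] [ 0.97420194 -0.22567806]
  along [-0.05809928  0.00687285  0.05867815] across [0.05970549 0.06283569 0.06772494]
[ 268   92   14  172 2260] ((547.8509521484375, 196.13296508789062), (7.723451614379883, 105.54964447021484), 76.89977264404297) [0.54325491 0.19702112 0.06578235] [ 0.97389503 -0.22699884]
  along [-0.05864268 -0.00260989  0.04493118] across [-0.00491977 -0.00097225  0.00278298]
```

View pics/w1.png

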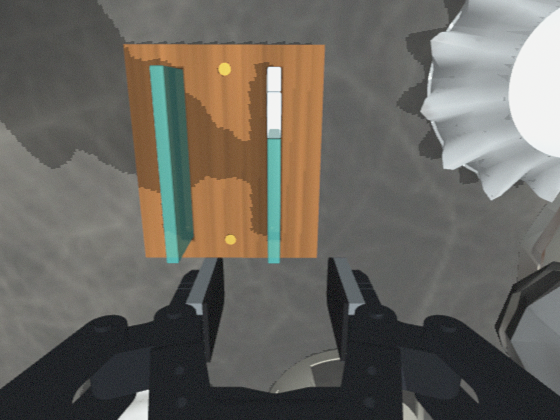

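```bash
sed -i 's/^G=-.028/c0=c0-.001*sy\nG=-.028/' h.py; python3 - <<'E'
from h import *
from rig import bot
o=rv(tool0(1))
def rep(n):
    s=bot.read_state();e=s["tool_pos"]-g0;print(n,round(s["clock"],2),"err xyz",e.round(4),"across",round(e@sy,4),"F",s["contact_force"].round(1),"op",round(s["opening"],3))
    return s
bot.move_straight(g0+[0,0,.045],o);s=rep("pre")
e=(s["tool_pos"]-g0)*[1,1,0]
bot.move_straight(g0-e,o,speed=.06);rep("down")
bot.set_gripper(0.0,30);rep("closed")
bot.hold(.2);rep("hold")
E
```

```text
pre 3.92 err xyz [0.0003 0.0002 0.0455] across -0.0002 F [0.4 1.  1. ] op 0.502
down 4.82 err xyz [-0.     -0.0001  0.0003] across 0.0001 F [-0.8  0.5 -0.7] op 0.499
closed 5.22 err xyz [-0.     -0.      0.0004] across 0.0 F [-0.3  0.8  2. ] op 0.085
hold 5.42 err xyz [-0.     -0.      0.0004] across 0.0 F [ 0.1 -0.1  5. ] op 0.086
```

Grip closed at about 7-8 mm with almost no side force. Next I lift slowly.

```bash
python3 - <<'E'
from h import *
from rig import bot
o=rv(tool0(1))
bot.set_gripper(0.0,60)
bot.move_straight(g0+[0,0,.03],o,speed=.06)
s=bot.read_state();print(s["clock"],s["contact_force"],s["opening"])
bot.move_straight(g0+[0,0,.17],o,speed=.12)
s=bot.read_state();print(s["clock"],s["contact_force"],s["opening"],s["tool_pos"])
for n in("scene","wrist"):
    p=bot.snapshot(n);cv2.imwrite(f"pics/{n}2.png",p["frame"])
E
python3 -c "
import cv2,numpy as np
a=cv2.imread('pics/scene2.png')[80:230,130:330];b=cv2.imread('pics/wrist2.png')
cv2.imwrite('pics/c2.png',np.hstack([cv2.resize(a,(400,300)),cv2.resize(b,(400,300))]))"
```

```text
6.2833 [ 0.13761706 -0.26379984 -1.06747767] 0.08328422531422223
7.6 [ 0.17584744  0.054179   -1.45307536] 0.08456990659172504 [0.56756397 0.19126763 0.20312085]
```

View pics/c2.png

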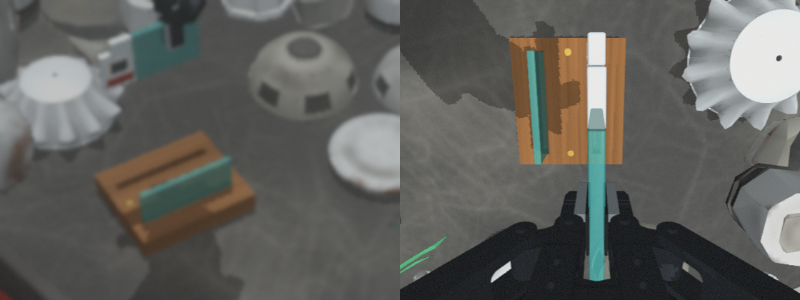

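The slide is up and held by its clear end, with the label towards -y (left panel, around 115,75). The plain slide is still in its slot. Next I carry it over and tilt it.

```bash
python3 - <<'E'
from h import *
from rig import bot
p,R=final(np.radians(-103),np.radians(52),1,.175)
print(p.round(3),np.round(bot.ik(p,rv(R)),2))
o=rv(tool0(1))
m=p.copy();m[2]=.23
bot.move_straight(m,o,speed=.17)
bot.move_ptp(p,rv(R)); bot.hold(.5)
s=bot.read_state();print(s["clock"],s["tool_pos"],s["opening"],np.linalg.norm(s["qvel"]))
Ra=Ro.from_rotvec(s["orientation"]).as_matrix();print("tool dirs",Ra.round(3).tolist())
for n in("scene","top"):
    q=bot.snapshot(n);cv2.imwrite(f"pics/{n}3.png",q["frame"]);pickle.dump(q,open(n+"3.pkl","wb"))
    for t in("label","plain_slide","ring"): print(n,t,[(np.round(d["location"],4).tolist(),round(d["score"],2)) for d in bot.search_frame(q,t)])
E
python3 -c "
import cv2,numpy as np
a=cv2.imread('pics/scene3.png')[130:340,150:430];b=cv2.imread('pics/top3.png')[150:300,150:400]
cv2.imwrite('pics/c3.png',np.hstack([cv2.resize(a,(400,300)),cv2.resize(b,(400,240)).__class__ and cv2.resize(b,(400,300))]))"
```

```text
[ 0.521 -0.189  0.171] [-0.76  0.47  0.67  1.84  0.58  1.31  0.98]
11.3417 [ 0.5206644  -0.18960253  0.17079614] 0.08483582380632061 0.007393231508803725
tool dirs [[-0.974, 0.139, -0.178], [0.226, 0.6, -0.767], [-0.0, -0.788, -0.616]]
scene label [([0.486, -0.1844, 0.172], 0.56)]
scene plain_slide [([0.5257, 0.1321, 0.051], 0.84)]
scene ring [([0.4489, -0.1722, 0.0096], 0.92)]
top label [([0.4824, -0.1803, 0.1794], 0.63)]
top plain_slide []
top ring [([0.4425, -0.1633, 0.0084], 0.64)]
```

View pics/c3.png

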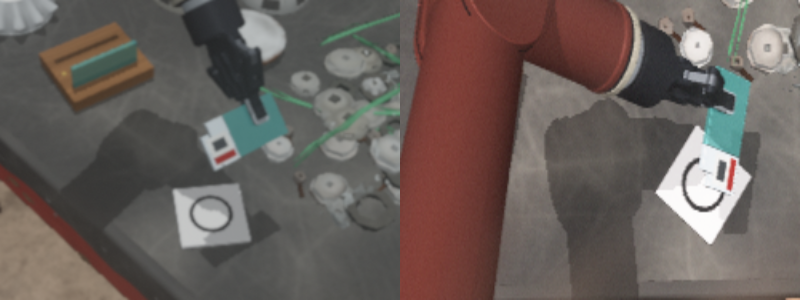

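The label is up and the slide looks level. I'll check the frosted end and face normal from depth.

```bash
python3 - <<'E'
from h import *
for n in("scene","top"):
    p=pickle.load(open(n+"3.pkl","rb"));P=cloud(p);z=P[...,2];f=p["frame"].astype(int)
    m=(p["depth"]>0)&(z>.1)&(z<.25)&(abs(P[...,0]-.48)<.1)&(abs(P[...,1]+.18)<.07)
    teal=m&(f[...,1]-f[...,2]>35); white=m&(f.min(-1)>140)
    red=m&(f[...,2]-f[...,1]>60)&(P[...,0]<.5)
    a=P[(teal|white)];c=np.median(a,0)
    for _ in range(3):
        u,s,v=np.linalg.svd(a-a.mean(0),full_matrices=False);nn=v[2]*np.sign(v[2][2]);d=(a-a.mean(0))@nn;a=a[abs(d)<max(.003,2*d.std())]
    x=-v[0]*np.sign(v[0][0]);
    al=(a-ring)@x
    t=P[teal];w=P[white|red]
    L0=np.percentile((w-ring)@x,99);L1=np.percentile((t-ring)@x,[1,99])
    print(n,teal.sum(),white.sum(),"normal",nn.round(3),"angle",np.degrees(np.arccos(nn[2])).round(1),"x",x.round(3),"end",L0.round(4),"teal",L1.round(4))
    h=np.percentile((w-w.mean(0))@v[1],[1,99]);mid=w.mean(0)+v[1]*h.mean()
    mid=mid+x*(np.percentile((w-mid)@x,[1,99]).mean())
    print(" frosted mid",mid.round(4),"horiz dist",np.linalg.norm((mid-ring)[:2]).round(4),"n",len(w))
E
```

```text
scene 901 437 normal [-0.137 -0.597  0.79 ] angle 37.8 x [-0.958  0.282  0.047] end 0.0261 teal [-0.0921 -0.0153]
 frosted mid [ 0.4561 -0.1759  0.1748] horiz dist 0.0021 n 479
top 671 382 normal [-0.138 -0.599  0.789] angle 37.9 x [-0.94   0.33   0.086] end 0.0347 teal [-0.0854 -0.0044]
 frosted mid [ 0.4795 -0.1811  0.1736] horiz dist 0.026 n 428
```

```bash
python3 - <<'E'
from h import *
p0,R=final(np.radians(-103),np.radians(52),1,.175)
Rf=slide_final(np.radians(-103),np.radians(52));lab=np.array([*ring[:2],.175])
for n in("scene","top"):
    p=pickle.load(open(n+"3.pkl","rb"));P=cloud(p);f=p["frame"].astype(int)
    Q=(P-lab)@Rf+[.04,.004,0]
    m=(p["depth"]>0)&(abs(Q[...,1]-.004)<.006)&(abs(Q[...,0])<.085)&(abs(Q[...,2])<.05)
    teal=m&(f[...,1]-f[...,2]>30); o=m&~teal&(Q[...,0]>.005)
    for k,q in(("teal",Q[teal]),("frost",Q[o])): print(n,k,len(q),np.percentile(q,[2,50,98],axis=0).round(4).tolist())
    for sgn in(1,-1):  # level: edge z vs x
        b=[(x,np.percentile(Q[m][abs(Q[m][:,0]-x)<.006][:,2],3)) for x in np.arange(-.04,.05,.01)]
    s=np.polyfit(*zip(*b),1)[0];print(" edge tilt deg in plane",np.degrees(np.arctan(s)).round(2))
E
```

```text
scene teal 941 [[-0.0594, 0.0006, -0.0293], [-0.0138, 0.0042, -0.0058], [0.0159, 0.0079, 0.0274]]
scene frost 649 [[0.0179, -0.0, -0.0294], [0.0374, 0.0041, -0.0025], [0.0589, 0.0077, 0.0284]]
 edge tilt deg in plane 0.54
top teal 670 [[-0.0592, -0.0002, -0.0275], [-0.0105, 0.0033, -0.0035], [0.018, 0.0064, 0.031]]
top frost 434 [[0.0201, -0.0013, -0.0274], [0.0385, 0.0035, 0.0018], [0.0593, 0.0064, 0.0308]]
 edge tilt deg in plane 0.71
```

```bash
python3 - <<'E'
from rig import bot
import numpy as np
s=bot.read_state();print(s["clock"],s["opening"],abs(s["qvel"]).max())
bot.job_done()
E
```

```text
11.7417 0.08566500305462477 0.0015057773734672847
the job is handed in; nothing more can be done
```

I drew the frosted slide out by its clear end and handed the job in at 11.7 s, with the arm holding it still over the ring. I gripped it about 28 mm from its centre at 60 N. No verdict was reported.

Last checks from the depth images of both fixed cameras:
- **Frosted end:** its middle matches the planned point to about 2–3 mm and is about 175 mm above the table. The plan aims at the centre of the ring.
- **Tilt:** the label face points up, with its normal about 38° from vertical, and the long edges are level to within about 1°.
- **Plain slide:** it is standing in its slot. The scene camera finds it within about 3 mm of where it started, and in the last top picture the network did not find it.

Two checks disagreed:
- **Ring position:** the network put the ring 6 mm (scene camera) and 16 mm (top camera, where the slide partly covers it) from the tile-fit centre that I used. Either way the frosted end stays within the 32 mm limit.
- **First frosted-end estimate:** my first rough estimate from the top picture was 26 mm off. I put that down to picking up other pixels, and the second measurement in the slide's own frame replaced it.

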